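# Feed one receipt roll to the mouth and load the printer

### The arm

A 6-joint arm with a two-finger parallel gripper is mounted at the origin on a cart in front of the work surface, level with it; the furniture and walls round the work are solid. World frame = base frame: x ahead of the robot, y to its left, z up, the work surface at z = 0. Lengths are in m, angles in rad, forces in N, time in s.
With the tool pointing down it reaches from about 0.35 to 0.775 m from the base axis. Payload 7.3 kg.
Tool frame: the origin (TCP) lies between the finger pads; the fingertips stand 8 mm ahead of it and the grasp point (between the pads) lies 11 mm behind it (robot.nose_length is the distance from the TCP to the fingertips, in m); z points along the fingers, y is the line along which they close (so a half turn about z gives the same grasp; the last joint's range is limited). The gripper opens to 92 mm and grips with 3 to 60 N. Pads are 19 mm wide; open, the fingers measure 130 mm over their backs; the gripper's body (75 mm by 190 mm) begins 47 mm behind the grasp point.
Start: joints at [-1.261, 0.342, 1.524, -0, 1.275, -0.146], TCP at [0.231, -0.471, 0.235] pointing down, gripper open.
Joint ranges: [-2.53, 2.53], [-0.77, 2.02], [0.04, 2.7], [-1, 4.14], [0.28, 2.66], [-3.11, 3.11]. Speed limits (rad/s): [2.57, 2.57, 3.14, 3.14, 3.14, 3.14].

### API

Orientations are given as [roll, pitch, yaw] about the fixed x, y, z axes, in that order (R = Rz(yaw) Ry(pitch) Rx(roll)).
In Python, from cell import robot gives the robot as it stands. The module is installed in compiled form; this text tells all that it offers.
- The arm moves only by the shell command python3 -m jog 'ROWS' [FORCE]. ROWS is JSON, a list that holds one entry, the list of rows, each a list of 5 numbers: the gripper's target within -1 to 1 (fully open at 1, half-way at 0, shut at -1), then the shift along the tool's x, y, z in m, then the turn about the tool's z in rad. A call has 1 to 5 rows; each row is the pose to reach, as a shift and turn from the pose commanded when the call began, along the tool's axes at that moment; what a row does not reach only later rows make up. A row lasts 1/12 s, in which the tool goes at most 41.7 mm and 7.16 degrees, less where a joint would pass 70% of its speed; a pose out of reach is approached as far as the arm can. A call with a gripper value outside its range is refused whole. The fingers move at their own pace and stop on an object; FORCE is the grip in N (left out, the last holds). Time passes only in rows, so rows that repeat a pose let the fingers close. It gives the time, the measured TCP pose, the force, the opening and the grip force at its end, in the units of the state.
- robot.observe(): the state, without advancing time (a new reading comes with each control period).
- robot.read_camera(name): name is "side" or "top"; returns the picture (480x640x3 uint8, red, green, blue); there is no depth.
- robot.camera_model(name): a dict with "camera_matrix" (3x3 intrinsics, pixels), "position" and "attitude" of the camera in the world. Camera axes: x right, y down, z forward; pixel columns grow to the right and rows downward; lengths in m; the calibration is good to about 2 mm. A picture is of the moment at which its call begins. camera_model takes no time and is no camera call.
- robot.hand_in(): hands the job in; it is judged then, once.
The state is a dict: "time": time; "qpos": joint angles; "qvel": joint speeds; "joint_efforts": joint torques, N m; "tool_pos": TCP position; "tool_rot": TCP orientation; "contact_force": force on the tool from outside, world axes, zero at the start; "torque": the same for the moment, N m; "opening": finger opening in m; "grip_force": force on a finger pad.
Only numpy, scipy, OpenCV 4.12 (cv2) and the standard library are available. Lean on these libraries where they do the work, as an engineer would, in place of code of your own. Each camera call takes 0.05 s, during which the arm holds its last target. There are 200 camera calls.

### The job

The receipt printer is out of paper. Press the front of the tilting roll feeder down slowly and stop as soon as the first roll drops into the notch at its mouth, without letting any roll run over the lip. Then tip the feeder back onto its rest so that the other two rolls run to the rear, take the first roll out of the notch, and lay it in the printer's open well; leave the mug and the jar where they stand.

Things in the scene. Friction and masses are not known exactly. Their poses are not given: they have to be found in the camera images.
- feeder: Tilting roll feeder: dark steel stand (base plate 190 x 132 mm, two cheeks) fixed to the counter, carrying a brushed-steel channel with a clear cover on a cross axle. Origin: on the counter straight under the axle, on the centre line. -x points to the channel's open mouth (low walls, thumb tab), +x to the covered tail, z up; the axle runs along y, 125 mm above the counter.
- channel (a joint): Tilt of the channel, rad. 0 = leaning back on its rest, mouth up; 0.26 = level; grows as the mouth goes down; stops at 0.78. The axle is stiff (0.35 N m): the channel stays where it is left. The rolls start to run forward between 0.36 and 0.48. Stopped there, the first drops into the notch and stays; tipped fast, or on past 0.6, rolls go over the lip.
- notch (a point): On the channel: middle of a roll lying in the notch, 102 mm mouthwards of the axle. x runs from mouth to tail along the floor, y across, z up. The notch is a 36 mm gap in the 85 mm wide floor; a roll sinks 5 mm into it, against a lip 5 mm high, and stays when the channel leans back. Side walls there end 7 mm below this point; the cover begins 76 mm behind it, its top 45 mm above it.
- tab (a point): On the channel: centre of the upper face of the thumb tab, a flat plate 39 mm long, 64 mm wide, in front of the lip, 147 mm from the axle, where the mouth is pressed down (3 to 6 N). Axes as the notch's. The lip stands 14 mm above the tab, 21 mm behind this point; a roll in the notch overhangs the tab by 5 mm.
- tail (a point): On the channel: top of the clear cover over the tail, 105 mm behind the axle, where the channel is pressed down onto its rest (3 to 8 N). Axes as the notch's. The cover is 89 mm wide and ends 23 mm behind this point.
- roll_1_mid (a point): Middle of the first (foremost) receipt roll: white paper, 56 mm in diameter, 79 mm long, about 0.12 kg, lying across the channel. Its z axis is the roll's axis. At the start it lies 88 mm behind the notch point.
- roll_2_mid (a point): Middle of the second roll, the same kind, behind the first. When it has run to the rear (third roll behind it) it lies 144 mm from the notch point.
- roll_3_mid (a point): Middle of the third roll, the same kind, against the channel's rear wall, 199 mm from the notch point.
- printer: Black receipt printer, 200 x 148 x 70 mm, fixed to the counter, its lid open and leaning back at the rear (up to 75 mm above the rim, 180 mm behind the well's centre). Origin: centre of its underside; front faces its -x, y across, z up.
- well (a point): Centre of the well's floor, 34 mm above the counter and 36 mm below the printer's rim. The open well measures 104 mm along the printer's x and 92 mm along its y; a roll lies in it with its axis along the printer's y. 45 degree fillets 12 mm high run along the front and rear of the floor. Axes as the printer's.
- mug: Green and white mug, 65 x 91 x 55 mm, a bystander standing loose between the feeder's mouth and the printer.
- jar: Glass jar with a yellow lid, 64 x 64 x 82 mm, a bystander standing loose beyond the feeder.

How it is judged:
On the way, in this order (a step that is already met when the one before it is completed fails the run):
1. the first roll lies still in the notch at the mouth of the tipped feeder (distance between roll_1_mid and notch below 0.013 m and linear speed of roll_1 below 0.03 m/s and value of joint channel above 0.2 rad), for 0.3 s.
2. the feeder is back on its rest, the first roll still in the notch, the other two at the rear (value of joint channel below 0.04 rad and distance between roll_1_mid and notch below 0.01 m and distance between roll_2_mid and notch above 0.125 m), for 0.3 s.
At the end, for the whole second after the job is handed in: The first roll lies at rest in the printer's well, axis across the printer (within 0.2 rad), middle within 35 mm of the well's centre along and 15 mm across, 20-36 mm above its floor. The feeder leans on its rest (joint < 0.05), rolls 2 and 3 at its rear (125-160, 180-210 mm from the notch) (x of roll_1_mid in the frame of well between -0.035 and 0.035 m and y of roll_1_mid in the frame of well between -0.015 and 0.015 m and z of roll_1_mid in the frame of well between 0.02 and 0.036 m and angle between the z axis of roll_1_mid and the y axis of printer, either way round below 0.2 rad and linear speed of roll_1 below 0.03 m/s and value of joint channel below 0.05 rad and distance between roll_2_mid and notch between 0.125 and 0.16 m and distance between roll_3_mid and notch between 0.18 and 0.21 m); the robot touches nothing.
It fails at once if a roll falls out of the feeder or onto the counter (height (world z) of roll_1_mid below 0.045 m or distance between roll_2_mid and notch below 0.04 m or height (world z) of any of roll_2_mid, roll_3_mid below 0.07 m).
It fails at once if the feeder is tipped well past the point where the rolls run (joint over 0.62) (value of joint channel above 0.62 rad).
It fails at once if the mug or the jar is pushed more than 30 mm (distance of any of mug, jar from where it was at the start of the episode above 0.03 m).
It also fails if it takes over 72 s, if anything falls off the work surface, if the arm or the gripper's body presses on something with over 40 N, if the wrist force passes 120 N, or if a joint passes its speed limit or range.

## Working session

There is one attempt and no reset: what is moved stays moved. The work goes in short steps, Python scripts to look and compute and a shell command to move; the robot and the scene stay as the last step left them, time stands still between calls to the robot, and variables do not carry over. Pictures are saved under pics/ and viewed, at most 10 in all, crops included, and the job is handed in when it is done.

```bash
mkdir -p pics; python3 - <<'E'
from cell import robot
import cv2, numpy as np
for n in("side","top"):
    cv2.imwrite(f"pics/{n}0.png",robot.read_camera(n)[:,:,::-1]); print(n,robot.camera_model(n))
print(robot.observe(), robot.nose_length)
E
```

```text
side {'camera_matrix': array([[497.15407503,   0.        , 317.09008627],
       [  0.        , 497.15407503, 239.36419541],
       [  0.        ,   0.        ,   1.        ]]), 'position': array([0.02406662, 0.75245911, 0.60877001]), 'attitude': array([-2.03694795, -0.02434944, -2.5276157 ])}
top {'camera_matrix': array([[557.10302324,   0.        , 319.09706522],
       [  0.        , 557.10302324, 242.09846734],
       [  0.        ,   0.        ,   1.        ]]), 'position': array([ 0.38130021, -0.02641117,  1.19910855]), 'attitude': array([-2.97667514, -0.01596068, -1.57493692])}
{'time': 0.1, 'qpos': array([-1.26103203e+00,  3.42651518e-01,  1.52494104e+00, -6.63549836e-05,
        1.27541423e+00, -1.45998554e-01]), 'qvel': array([-1.64749289e-04, -2.04169166e-03, -2.58843674e-03, -2.14538626e-03,
       -8.38755131e-05,  3.63669101e-04]), 'joint_efforts': array([ 1.96685636e-03, -4.32002735e+01, -2.44694835e+01,  7.18951668e-02,
        5.25789033e-02, -4.94292897e-05]), 'tool_pos': array([ 0.23096658, -0.47105454,  0.23410843]), 'tool_rot': array([-3.14018433e+00, -1.42949988e-04,  4.55782110e-01]), 'contact_force': array([-0.51348478,  0.64492805, -0.16575532]), 'torque': array([-0.06263837,  0.02009996,  0.01743548]), 'grip_force': 0.0, 'opening': 0.09212781391194666} 0.008
```

View pics/side0.png

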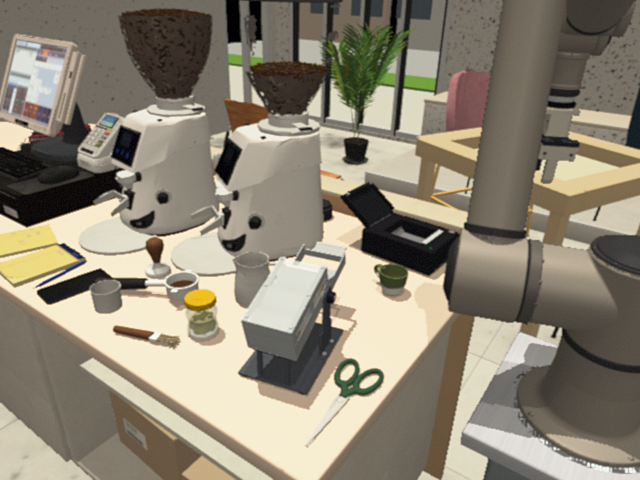

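View pics/top0.png

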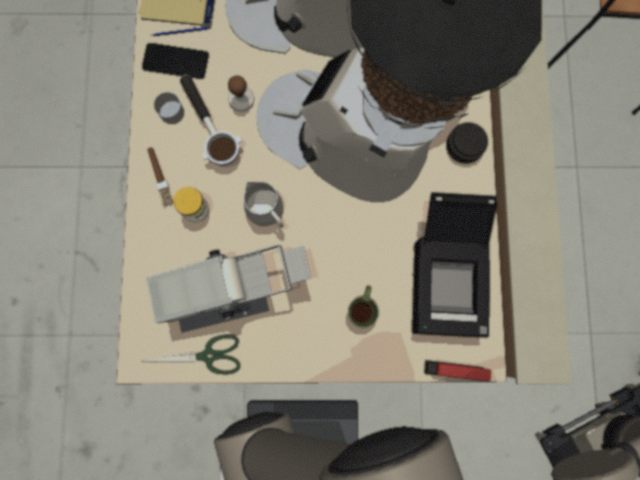

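The side view shows the feeder at about (290,320), with its mouth at upper right, and the printer at about (400,230). In the top view the feeder channel runs from (155,295) to its mouth tab at (300,265). The printer is around (452,285), the mug at (363,310) and the jar at (190,203).

```bash
python3 - <<'E'
import cv2
t=cv2.imread("pics/top0.png")
cv2.imwrite("pics/c1.png",cv2.resize(t[235:335,140:325],None,fx=4.3,fy=4.3,interpolation=cv2.INTER_CUBIC))
cv2.imwrite("pics/c2.png",cv2.resize(t[180:345,340:510],None,fx=3.5,fy=3.5,interpolation=cv2.INTER_CUBIC))
E
```

```text
(no output)
```

View pics/c1.png

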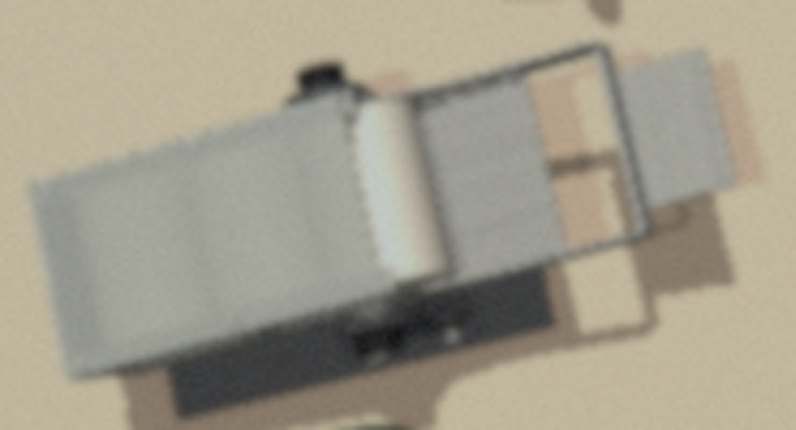

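View pics/c2.png

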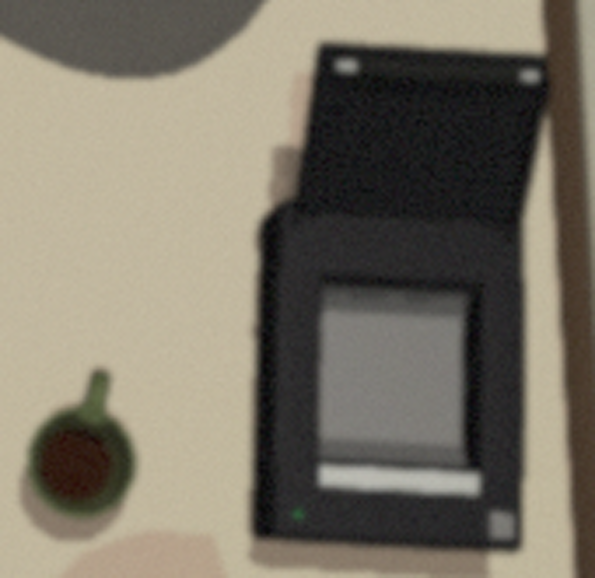

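The first crop gives tab far corners at (705,48) and (737,182), cover tail corners at (33,185) and (72,378), and the floor/notch edge at (530,85)-(560,250). The second crop shows the printer's well opening at about x 320-480, y 280-490, with the lid at the rear (up), so its front faces the robot.

```bash
cat > h.py <<'E'
import numpy as np, cv2
from cell import robot
from scipy.spatial.transform import Rotation as R
from scipy.optimize import least_squares
def cam(n):
    m=robot.camera_model(n); return m["camera_matrix"],m["position"],R.from_euler("xyz",m["attitude"]).as_matrix()
def proj(n,P):
    K,p,A=cam(n); q=(np.atleast_2d(P)-p)@A@K.T; return q[:,:2]/q[:,2:]
def back(n,uv,z):
    K,p,A=cam(n); d=np.c_[np.atleast_2d(uv),np.ones(len(np.atleast_2d(uv)))]@np.linalg.inv(K).T@A.T
    return p+d*((z-p[2])/d[:,2])[:,None]
def chan(f,P,tilt):  # f=X,Y,yaw,hf ; P=(u,v,w above floor)
    a=.26-tilt; P=np.atleast_2d(P); w=P[:,2]+f[3]; u=P[:,0]
    x=u*np.cos(a)+w*np.sin(a); z=.125-u*np.sin(a)+w*np.cos(a); c,s=np.cos(f[2]),np.sin(f[2])
    return np.c_[f[0]+c*x-s*P[:,1],f[1]+s*x+c*P[:,1],z]
E
python3 - <<'E'
from h import *
c=np.array([[705,48],[737,182],[33,185],[72,378],[530,85],[560,250],[395,285],[350,100]])/4.3+[140,235]
P=np.array([[-.1665,-.032,-.009],[-.1665,.032,-.009],[.128,-.0445,.068],[.128,.0445,.068],[-.084,-.0425,0],[-.084,.0425,0],[-.026,.0445,.068],[-.026,-.0445,.068]])
for sg in (1,-1):
    Q=P*[1,sg,1]
    r=least_squares(lambda f:(proj("top",chan(f,Q,0))-c).ravel(),[.3,.12,1.8,-.0],loss="soft_l1")
    print(sg,r.x,r.cost,np.round(r.fun.reshape(-1,2),1).tolist())
    print(np.round(chan(r.x,[[-.102,0,.023],[-.147,0,-.009],[.105,0,.068],[-.014,0,.028]],0),3).tolist(),np.round(proj("side",chan(r.x,Q,0))).tolist())
w=np.array([[255,535],[520,548],[522,215],[278,215],[275,525],[320,280],[480,285],[480,497],[318,487]])/3.5+[340,180]
print(np.round(back("top",w,.07),3).tolist())
w=np.array([[320,310],[465,315],[465,440],[318,440]])/3.5+[340,180]
print(np.round(back("top",w,.046),3).tolist())
g=np.array([[85,460]])/3.5+[340,180]
print(back("top",g,.055), back("top",[[188,201]],.08))
E
```

```text
1 [ 0.47951564  0.14489204  1.8126105  -0.03272122] 6.8723366196286575 [[-0.3, -0.0], [0.2, 0.6], [0.6, -0.3], [0.7, 0.1], [-1.4, -2.8], [1.6, 0.9], [-0.6, 1.5], [-0.5, -1.9]]
[[0.504, 0.047, 0.142], [0.516, -0.003, 0.122], [0.453, 0.252, 0.132], [0.483, 0.131, 0.124]] [[316.0, 245.0], [345.0, 251.0], [240.0, 324.0], [291.0, 338.0], [296.0, 267.0], [337.0, 276.0], [325.0, 271.0], [279.0, 261.0]]
-1 [ 0.50704912  0.15081239  1.39403003 -0.04534231] 319.15305964092977 [[0.6, 55.4], [-1.1, -8.1], [1.4, 2.8], [2.4, -86.5], [-0.9, 45.3], [0.2, -35.5], [-1.3, -55.0], [-0.2, 34.3]]
[[0.489, 0.048, 0.13], [0.48, -0.003, 0.11], [0.526, 0.256, 0.12], [0.504, 0.133, 0.112]] [[360.0, 265.0], [337.0, 254.0], [242.0, 332.0], [210.0, 308.0], [336.0, 287.0], [305.0, 270.0], [276.0, 260.0], [309.0, 278.0]]
[[0.384, -0.233, 0.07], [0.376, -0.385, 0.07], [0.57, -0.396, 0.07], [0.57, -0.252, 0.07], [0.39, -0.244, 0.07], [0.532, -0.275, 0.07], [0.528, -0.369, 0.07], [0.405, -0.363, 0.07], [0.411, -0.27, 0.07]]
[[0.517, -0.28, 0.046], [0.514, -0.367, 0.046], [0.439, -0.363, 0.046], [0.44, -0.276, 0.046]]
[[ 0.42796537 -0.13718011  0.055     ]] [[0.65348067 0.22391992 0.08      ]]
```

```bash
python3 - <<'E'
import cv2
t=cv2.imread("pics/side0.png")
cv2.imwrite("pics/c3.png",cv2.resize(t[170:400,230:470],None,fx=2.6,fy=2.6,interpolation=cv2.INTER_CUBIC))
E
```

```text
(no output)
```

View pics/c3.png

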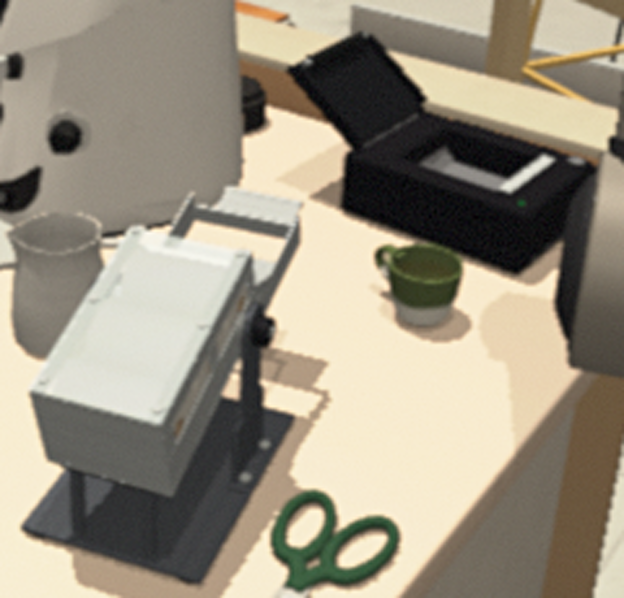

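The side crop shows tab far corners at (318.5,242.3) and (345.4,248), cover tail corners at (243.5,320.8) and (293.5,342), and cover front corners at (326,268) and (282,258.5). They agree with the fit to a few px. I'll refit with both cameras and plan the press.

```bash
python3 - <<'E'
from h import *
c=np.array([[705,48],[737,182],[33,185],[72,378],[395,285],[350,100]])/4.3+[140,235]
s=np.array([[318.5,242.3],[345.4,248],[243.5,320.8],[293.5,342],[326,268],[282,258.5]])
P=np.array([[-.1665,-.032,-.009],[-.1665,.032,-.009],[.128,-.0445,.068],[.128,.0445,.068],[-.026,.0445,.068],[-.026,-.0445,.068]])
r=least_squares(lambda f:np.r_[(proj("top",chan(f,P,0))-c).ravel(),(proj("side",chan(f,P,0))-s).ravel()],[.48,.145,1.81,-.03],loss="soft_l1")
print(r.x,np.round(r.fun.reshape(-1,2),1).tolist())
f=r.x; np.save("f.npy",f)
for t in (0,.1,.2,.3,.36,.4,.44,.48,.52):
    a=.26-t
    # finger centre 24mm (horizontal) mouthward of tab centre; tip z = max tab z over finger footprint
    tab=chan(f,[[-.147,0,-.009]],t)[0]; m=-np.array([np.cos(f[2]),np.sin(f[2])])
    p=tab[:2]+m*.020
    lo=-.020+.0095; z=chan(f,[[-.1665 if a>0 else -.147-.0105,0,-.009]],t)[0,2]
    print(t,"tab",tab.round(4),"tip xy",p.round(4),"tcp z",round(z+.008,4),"tail",chan(f,[[.105,0,.068]],t)[0].round(4),"notch",chan(f,[[-.102,0,.023]],t)[0].round(4))
print(back("top",[[370,200],[263,225]],.02))
E
```

```text
[ 0.47813524  0.14204052  1.81887855 -0.02702799] [[0.1, -0.1], [0.9, 0.6], [0.4, 0.7], [0.9, 1.4], [-0.1, 2.2], [-0.4, -1.4], [-1.4, 0.3], [0.6, 0.3], [-1.9, 0.5], [-0.7, -7.3], [0.6, 0.1], [-1.5, -0.2]]
0 tab [ 0.5153 -0.0046  0.128 ] tip xy [ 0.5202 -0.024 ] tcp z 0.141 tail [0.4506 0.2506 0.1376] notch [0.5026 0.0455 0.1473]
0.1 tab [ 0.5152 -0.0042  0.1129] tip xy [ 0.5201 -0.0236] tcp z 0.124 tail [0.4511 0.2489 0.1487] notch [0.503  0.0438 0.1373]
0.2 tab [ 0.5147 -0.0023  0.0979] tip xy [ 0.5196 -0.0217] tcp z 0.107 tail [0.4518 0.246  0.1596] notch [0.5032 0.0431 0.1271]
0.3 tab [0.5138 0.0011 0.0831] tip xy [ 0.5188 -0.0183] tcp z 0.0907 tail [0.4528 0.2422 0.1701] notch [0.5031 0.0434 0.1169]
0.36 tab [0.5132 0.0037 0.0745] tip xy [ 0.5181 -0.0156] tcp z 0.0814 tail [0.4535 0.2394 0.1762] notch [0.503  0.044  0.1108]
0.4 tab [0.5126 0.0058 0.0688] tip xy [ 0.5176 -0.0136] tcp z 0.0753 tail [0.454  0.2373 0.1802] notch [0.5028 0.0447 0.1068]
0.44 tab [0.5121 0.0081 0.0632] tip xy [ 0.517  -0.0113] tcp z 0.0694 tail [0.4546 0.2351 0.1841] notch [0.5026 0.0455 0.1028]
0.48 tab [0.5114 0.0106 0.0578] tip xy [ 0.5163 -0.0088] tcp z 0.0635 tail [0.4552 0.2327 0.1879] notch [0.5024 0.0464 0.0988]
0.52 tab [0.5107 0.0133 0.0524] tip xy [ 0.5157 -0.0061] tcp z 0.0577 tail [0.4558 0.2302 0.1916] notch [0.5021 0.0475 0.0949]
[[ 0.67020487 -0.15723262  0.02      ]
 [ 0.61498844  0.07461457  0.02      ]]
```

```bash
python3 - <<'E'
from h import *
K,p,A=cam("top")
# height where top & side rays to pitcher rim agree
for z in (.06,.08,.1,.12): print(z, back("top",[[262,203],[283,230]],z).round(3).tolist(), back("side",[[251,256.5]],z).round(3).tolist())
print(back("side",[[245,305]],0))
from cell import robot
o=robot.observe(); T=R.from_euler("xyz",o["tool_rot"]).as_matrix(); f=np.load("f.npy")
print("tool delta to above tab",T.T@(np.array([.5202,-.024,.235])-o["tool_pos"]), "yaw", o["tool_rot"][2], "want closing dir", f[2]+np.pi/2, "tool y dir",np.arctan2(T[1,1],T[0,1]))
E
```

```text
0.06 [[0.654, 0.074, 0.06], [0.596, 0.03, 0.06]] [[0.711, 0.017, 0.06]]
0.08 [[0.649, 0.072, 0.08], [0.593, 0.029, 0.08]] [[0.686, 0.044, 0.08]]
0.1 [[0.644, 0.07, 0.1], [0.589, 0.028, 0.1]] [[0.661, 0.071, 0.1]]
0.12 [[0.64, 0.069, 0.12], [0.585, 0.027, 0.12]] [[0.636, 0.098, 0.12]]
[[0.65087506 0.10598946 0.        ]]
tool delta to above tab [ 4.56485375e-01 -2.74108433e-01 -4.40279992e-04] yaw 0.4557821095234009 want closing dir 3.3896748781886785 tool y dir -1.1150140159519737
```

```bash
cat > d.py <<'E'
import sys
from h import *
x,y,z,d=map(float,sys.argv[1:5]); o=robot.observe(); T=R.from_euler("xyz",o["tool_rot"]).as_matrix()
t=np.arctan2(T[1,1],T[0,1]); e=(d-t+np.pi/2)%np.pi-np.pi/2
print("t",round(o["time"],2),"tcp",o["tool_pos"].round(4),"d",(T.T@(np.array([x,y,z])-o["tool_pos"])).round(4),"turn",round(-e,3),"F",o["contact_force"].round(1),"q6",o["qpos"][5].round(2),"op",round(o["opening"],4),"g",round(o["grip_force"],1))
E
python3 -m jog '[[[-1,0.033,-0.02,0,-0.1],[-1,0.066,-0.04,0,-0.2],[-1,0.1,-0.06,0,-0.3],[-1,0.133,-0.08,0,-0.4],[-1,0.166,-0.1,0,-0.5]]]' 20
python3 d.py .5202 -.024 .2 .248
```

```text
time: 0.52
tool_pos: [0.3366, -0.3068, 0.2344]
tool_rot: [-3.141, -0.0, 0.96]
contact_force: [1.0, -0.3, 0.2]
opening: 0.0634
grip_force: 0.0
t 0.52 tcp [ 0.3366 -0.3068  0.2344] d [ 0.337  -0.0117  0.0345] turn -0.859 F [ 1.  -0.3  0.2] q6 -0.3 op 0.0634 g 0.0
```

```bash
python3 -m jog '[[[-1,0.035,-0.001,0,-0.1],[-1,0.07,-0.002,0,-0.2],[-1,0.105,-0.003,0,-0.3],[-1,0.14,-0.004,0,-0.4],[-1,0.17,-0.005,0,-0.5]]]' >/dev/null
python3 d.py .5202 -.024 .2 .248
```

```text
t 0.93 tcp [ 0.4308 -0.1647  0.2345] d [0.1496 0.0735 0.0346] turn -0.357 F [ 0.9 -0.   0.6] q6 -0.42 op 0.0298 g 0.0
```

```bash
python3 -m jog '[[[-1,0.03,0.015,0,-0.08],[-1,0.06,0.03,0,-0.16],[-1,0.09,0.045,0,-0.24],[-1,0.12,0.06,0.01,-0.32],[-1,0.1496,0.0735,0.0346,-0.357]]]' >/dev/null
python3 -m jog '[[[-1,0,0,0,0],[-1,0,0,0,0]]]' >/dev/null
python3 d.py .5202 -.024 .160 .248
python3 - <<'E'
from h import *
a=robot.read_camera("top")[:,:,::-1];b=robot.read_camera("side")[:,:,::-1]
cv2.imwrite("pics/a.png",np.hstack([cv2.resize(a[200:360,130:390],None,fx=1.53,fy=1.53),cv2.resize(b[180:380,220:420],None,fx=2,fy=1.224*1)]) if 0 else np.hstack([cv2.resize(a[180:380,140:340],(400,400)),cv2.resize(b[180:380,220:420],(400,400))]))
E
```

```text
t 1.52 tcp [ 0.5197 -0.0251  0.1983] d [0.0009 0.0008 0.0383] turn -0.003 F [-0.2 -1.2  0.3] q6 -0.44 op 0.0003 g 0.0
```

View pics/a.png

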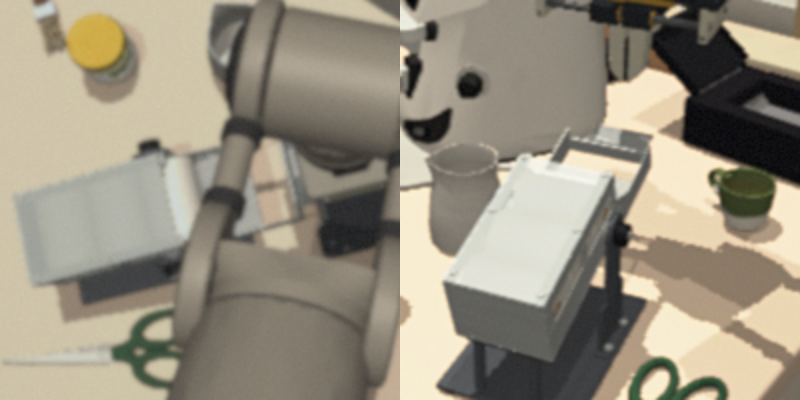

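Top view (left): the notch shows between the arm's parts. Side view (right): the closed fingers hang above the tab at about (630,60). Descending to the tab.

```bash
python3 -m jog '[[[-1,0.0005,0.0004,0.012,0],[-1,0.0009,0.0008,0.024,-0.003],[-1,0.0009,0.0008,0.036,-0.003],[-1,0.0009,0.0008,0.045,-0.003],[-1,0.0009,0.0008,0.051,-0.003]]]' >/dev/null
python3 d.py .5202 -.024 .141 .248
python3 -m jog '[[[-1,0,0,0.002,0],[-1,0,0,0.004,0],[-1,0,0,0.006,0],[-1,0,0,0.008,0],[-1,0,0,0.01,0]]]' >/dev/null
python3 d.py .5202 -.024 .124 .248
python3 -m jog '[[[-1,0,0,0.002,0],[-1,0,0,0.004,0],[-1,0,0,0.006,0],[-1,0,0,0.008,0],[-1,0,0,0.01,0]]]' >/dev/null
python3 d.py .5199 -.023 .115 .248
```

```text
t 2.03 tcp [ 0.5206 -0.0267  0.149 ] d [0.0027 0.0003 0.008 ] turn -0.005 F [-0.  -0.4 -1. ] q6 -0.44 op 0.0001 g 0.0
t 2.45 tcp [ 0.5213 -0.026   0.1397] d [ 0.0023 -0.0006  0.0157] turn -0.003 F [-1.9 -2.5  3.7] q6 -0.44 op 0.0003 g 1.9
t 2.87 tcp [ 0.5213 -0.0257  0.1291] d [ 0.0029 -0.0007  0.0141] turn -0.003 F [-0.5 -2.4  3.1] q6 -0.44 op 0.0004 g 1.9
```

Contact came at TCP z ≈ 0.140, as the fit predicted (0.141).

```bash
for i in 1; do
python3 -m jog '[[[-1,0.0003,-0.0002,0.002,0],[-1,0.0006,-0.0004,0.004,0],[-1,0.001,-0.0006,0.006,0],[-1,0.0014,-0.0007,0.008,0],[-1,0.0018,-0.0007,0.01,0]]]' >/dev/null
python3 d.py .5196 -.0217 .107 .248
python3 -m jog '[[[-1,0.0004,0,0.002,0],[-1,0.0008,0,0.004,0],[-1,0.0012,0,0.006,0],[-1,0.0016,0,0.008,0],[-1,0.002,0,0.0095,0]]]' >/dev/null
python3 d.py .5188 -.0183 .0907 .248
python3 -m jog '[[[-1,0.0004,0,0.002,0],[-1,0.0008,0,0.004,0],[-1,0.0012,0,0.006,0],[-1,0.0016,0,0.008,0],[-1,0.002,0,0.0095,0]]]' >/dev/null
python3 d.py .5188 -.0183 .0907 .248
python3 -m jog '[[[-1,0.0004,0,0.002,0],[-1,0.0008,0,0.004,0],[-1,0.0012,0,0.006,0],[-1,0.0016,0,0.0075,0],[-1,0.002,0,0.009,0]]]' >/dev/null
python3 d.py .5188 -.0183 .0907 .248; done
python3 - <<'E'
from h import *
a=robot.read_camera("top")[:,:,::-1];b=robot.read_camera("side")[:,:,::-1]
cv2.imwrite("pics/b.png",np.hstack([cv2.resize(a[180:380,140:340],(400,400)),cv2.resize(b[180:380,220:420],(400,400))]))
E
```

```text
t 3.28 tcp [ 0.52   -0.0238  0.119 ] d [0.0022 0.0002 0.012 ] turn -0.003 F [ 1.5 -1.4  3.5] q6 -0.44 op 0.0004 g 1.8
t 3.7 tcp [ 0.5191 -0.022   0.1093] d [0.0037 0.0006 0.0186] turn -0.003 F [ 0.8 -2.5  4.7] q6 -0.43 op 0.0005 g 1.7
t 4.12 tcp [ 0.5187 -0.0201  0.0998] d [0.0017 0.0006 0.0091] turn -0.003 F [ 0.8 -2.4  3.6] q6 -0.43 op 0.0003 g 1.7
t 4.53 tcp [ 0.5182 -0.0181  0.0909] d [-0.0003  0.0005  0.0002] turn -0.003 F [ 0.4 -2.1  3.4] q6 -0.43 op 0.0004 g 1.7
```

View pics/b.png

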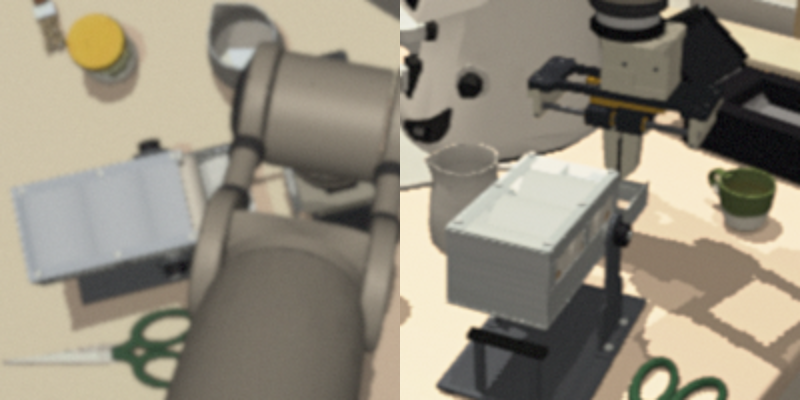

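Tilt is about 0.3. The roll is still at the cover's edge in the top view, (192,185) in the crop. From here I take small steps with a motion check after each.

```bash
cat > chk.py <<'E'
import os,sys
from h import *
g=cv2.GaussianBlur(cv2.cvtColor(robot.read_camera("top"),cv2.COLOR_RGB2GRAY),(3,3),0).astype(float)[235:300,205:262]
d=np.abs(g-np.load("prev.npy")).mean() if os.path.exists("prev.npy") else 0
np.save("prev.npy",g); o=robot.observe()
print("t %.2f diff %.2f bright %s z %.4f y %.4f F %s"%(o["time"],d,[round(g[20:50,k:k+8].mean()) for k in range(0,56,8)],o["tool_pos"][2],o["tool_pos"][1],o["contact_force"].round(1)))
sys.exit(d>float(sys.argv[1]))
E
python3 chk.py 9
python3 -m jog '[[[-1,0.0003,0,0.001,0],[-1,0.0006,0,0.002,0],[-1,0.0009,0,0.003,0],[-1,0.001,0,0.004,0],[-1,0.001,0,0.004,0]]]' >/dev/null
python3 chk.py 9
python3 -m jog '[[[-1,0.0003,0,0.001,0],[-1,0.0006,0,0.002,0],[-1,0.001,0,0.003,0],[-1,0.001,0,0.003,0]]]' >/dev/null
python3 chk.py 9; python3 chk.py 9
```

```text
t 4.68 diff 0.00 bright [169, 170, 179, 180, 153, 150, 102] z 0.0908 y -0.0179 F [-0.1 -0.2  0.4]
t 5.15 diff 1.77 bright [169, 170, 180, 179, 153, 148, 100] z 0.0869 y -0.0170 F [-0.   0.2  1.8]
t 5.53 diff 1.82 bright [169, 170, 180, 177, 151, 146, 99] z 0.0839 y -0.0161 F [-0.9  0.6  2.7]
t 5.58 diff 0.72 bright [169, 170, 180, 178, 152, 145, 99] z 0.0839 y -0.0161 F [-1.5  1.2  1.5]False
False
False
```

```bash
sed -i 's/sys.exit(d>/sys.exit(int(d>/;s/argv\[1\]))$/argv[1])))/' chk.py
python3 -m jog '[[[-1,0.0003,0,0.0007,0],[-1,0.0006,0,0.0014,0],[-1,0.0007,0,0.002,0],[-1,0.0007,0,0.002,0],[-1,0.0007,0,0.002,0]]]' >/dev/null && python3 chk.py 3.2 &&
python3 -m jog '[[[-1,0.0003,0,0.0007,0],[-1,0.0006,0,0.0014,0],[-1,0.0007,0,0.002,0],[-1,0.0007,0,0.002,0],[-1,0.0007,0,0.002,0]]]' >/dev/null && python3 chk.py 3.2 &&
python3 -m jog '[[[-1,0.0003,0,0.0007,0],[-1,0.0006,0,0.0014,0],[-1,0.0007,0,0.002,0],[-1,0.0007,0,0.002,0],[-1,0.0007,0,0.002,0]]]' >/dev/null && python3 chk.py 3.2 &&
python3 -m jog '[[[-1,0.0003,0,0.0007,0],[-1,0.0006,0,0.0014,0],[-1,0.0007,0,0.002,0],[-1,0.0007,0,0.002,0],[-1,0.0007,0,0.002,0]]]' >/dev/null && python3 chk.py 3.2 &&
python3 -m jog '[[[-1,0.0003,0,0.0007,0],[-1,0.0006,0,0.0014,0],[-1,0.0007,0,0.002,0],[-1,0.0007,0,0.002,0],[-1,0.0007,0,0.002,0]]]' >/dev/null && python3 chk.py 3.2 &&
python3 -m jog '[[[-1,0.0003,0,0.0007,0],[-1,0.0006,0,0.0014,0],[-1,0.0007,0,0.002,0],[-1,0.0007,0,0.002,0],[-1,0.0007,0,0.002,0]]]' >/dev/null && python3 chk.py 3.2 &&
python3 -m jog '[[[-1,0.0003,0,0.0007,0],[-1,0.0006,0,0.0014,0],[-1,0.0007,0,0.002,0],[-1,0.0007,0,0.002,0],[-1,0.0007,0,0.002,0]]]' >/dev/null && python3 chk.py 3.2 ;
python3 chk.py 4
```

```text
t 6.05 diff 5.96 bright [169, 169, 177, 189, 192, 131, 99] z 0.0820 y -0.0155 F [-1.9  0.2  2.7]
t 6.10 diff 2.97 bright [169, 169, 175, 183, 201, 142, 98] z 0.0820 y -0.0155 F [-1.1  0.2  2.7]
```

Movement began at z 0.082 (tilt ≈ 0.36). I hold and watch.

```bash
for i in 1 2 3; do python3 -m jog '[[[-1,0,0,0,0],[-1,0,0,0,0],[-1,0,0,0,0],[-1,0,0,0,0]]]' >/dev/null; python3 chk.py 4; done
python3 - <<'E'
from h import *
a=robot.read_camera("top")[:,:,::-1];b=robot.read_camera("side")[:,:,::-1]
cv2.imwrite("pics/e.png",np.hstack([cv2.resize(a[220:320,200:300],(400,400)),cv2.resize(b[180:330,260:410],(400,400))]))
f=np.load("f.npy"); print((proj("top",chan(f,[[-.102,0,.023],[-.102,-.04,.051],[-.102,.04,.051]],.36))-[200,220])*4)
E
```

```text
t 6.48 diff 6.85 bright [169, 169, 176, 149, 161, 145, 99] z 0.0820 y -0.0157 F [-0.4 -0.3  0.2]
t 6.87 diff 1.40 bright [173, 170, 175, 149, 161, 145, 99] z 0.0821 y -0.0156 F [ 1.3 -0.6  0.4]
t 7.25 diff 7.16 bright [173, 173, 176, 176, 202, 160, 99] z 0.0821 y -0.0156 F [ 0.5 -0.4 -0.1]
[[296.18669289 208.24282949]
 [278.42392203 120.1256797 ]
 [318.12249186 281.45887778]]
```

View pics/e.png

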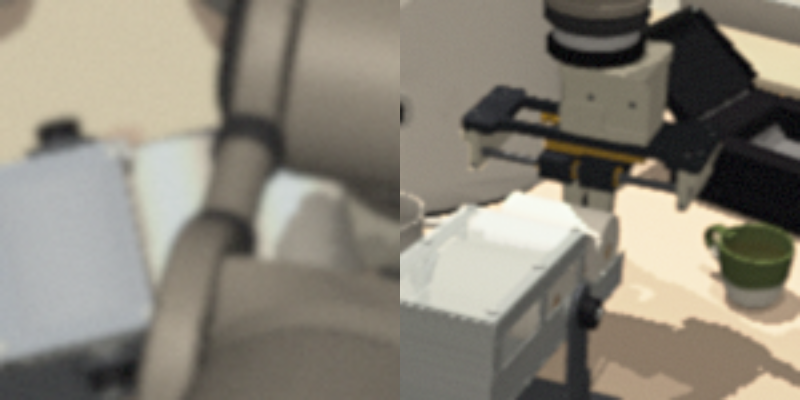

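The first roll lies in the notch, white at (295,200) against a predicted (296,208). Roll 2 is right behind it at (170,200). I lift off now and go to the tail.

```bash
python3 -m jog '[[[-1,0,0,-0.005,0],[-1,0,0,-0.015,0],[-1,0,0,-0.04,0],[-1,0,0,-0.08,0],[-1,0,0,-0.12,0]]]' >/dev/null; python3 chk.py 4
python3 -m jog '[[[-1,0,0,-0.035,0],[-1,0.03,0,-0.05,0],[-1,0.065,0,-0.05,0],[-1,0.1,0,-0.05,0],[-1,0.135,0,-0.05,0]]]' >/dev/null
python3 d.py .4523 .2443 .2 .248
```

```text
t 7.82 diff 24.66 bright [173, 173, 176, 167, 133, 113, 129] z 0.2126 y -0.0160 F [3.4 0.  6.1]
t 8.23 tcp [0.4845 0.1165 0.2534] d [ 0.1318 -0.0005  0.0534] turn -0.004 F [1.  0.  0.5] q6 -0.16 op 0.0004 g 0.0
```

```bash
python3 -m jog '[[[-1,0.035,0,0,0],[-1,0.07,0,0,0],[-1,0.1,0,0.01,0],[-1,0.125,0,0.03,0],[-1,0.132,0,0.046,-0.004]]]' >/dev/null
python3 -m jog '[[[-1,0,0,0,0],[-1,0,0,0,0]]]' >/dev/null
python3 d.py .4523 .2443 .184 .248
python3 - <<'E'
from h import *
a=robot.read_camera("top")[:,:,::-1];b=robot.read_camera("side")[:,:,::-1]
cv2.imwrite("pics/g.png",np.hstack([cv2.resize(a[210:340,140:340],(600,390)),cv2.resize(b[210:340,240:300],(180,390))]))
E
```

```text
t 8.82 tcp [0.4526 0.2435 0.2064] d [ 0.0008 -0.0001  0.0224] turn 0.002 F [ 1.1 -0.1 -0.2] q6 0.09 op 0.0006 g 0.0
```

View pics/g.png

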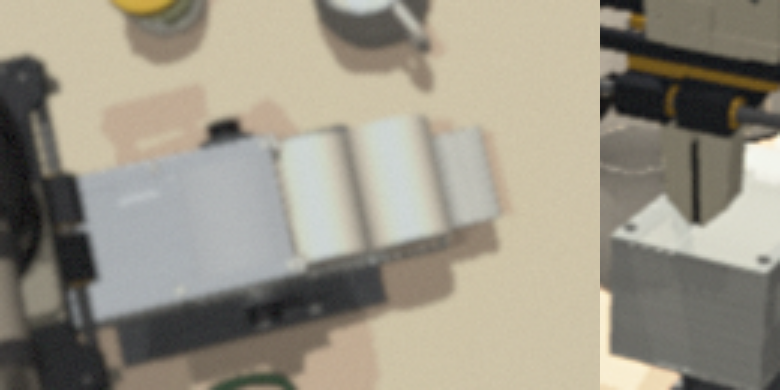

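The first roll is in the notch at (400,180), roll 2 is behind it, and the fingers are above the tail cover. Pressing the tail down slowly.

```bash

python3 -m jog '[[[-1,0.001,0,0.004,0],[-1,0.001,0,0.008,0],[-1,0.001,0,0.012,0],[-1,0.001,0,0.016,0],[-1,0.001,0,0.02,0]]]' >/dev/null; python3 d.py .4506 .2506 .1456 .248
python3 -m jog '[[[-1,0.0003,0,0.002,0],[-1,0.0008,0,0.004,0],[-1,0.0013,0,0.006,0],[-1,0.0018,0,0.008,0],[-1,0.002,0,0.01,0]]]' >/dev/null; python3 d.py .4506 .2506 .1456 .248
python3 -m jog '[[[-1,0.0003,0,0.002,0],[-1,0.0008,0,0.004,0],[-1,0.0013,0,0.006,0],[-1,0.0018,0,0.008,0],[-1,0.002,0,0.01,0]]]' >/dev/null; python3 d.py .4506 .2506 .1456 .248
python3 -m jog '[[[-1,0.0003,0,0.002,0],[-1,0.0008,0,0.004,0],[-1,0.0013,0,0.006,0],[-1,0.0018,0,0.008,0],[-1,0.002,0,0.01,0]]]' >/dev/null; python3 d.py .4506 .2506 .1456 .248
```

```text
t 9.33 tcp [0.4531 0.2449 0.1864] d [ 0.0061 -0.0011  0.0408] turn 0.0 F [-1.1  3.7  5. ] q6 0.1 op 0.0004 g 2.5
t 9.75 tcp [0.4524 0.2471 0.1765] d [ 0.0038 -0.0009  0.0309] turn 0.001 F [-1.3  5.1  6.3] q6 0.1 op 0.0006 g 3.1
t 10.17 tcp [0.4519 0.2493 0.1665] d [ 0.0016 -0.0009  0.0209] turn 0.001 F [-2.1  5.3  5.7] q6 0.11 op 0.0004 g 3.2
t 10.58 tcp [0.4513 0.2513 0.1564] d [-0.0005 -0.0009  0.0108] turn 0.001 F [-1.3  4.9  3.4] q6 0.11 op 0.0005 g 2.5
```

```bash

python3 -m jog '[[[-1,0,0,0.002,0],[-1,0.0003,0,0.004,0],[-1,0.0006,0,0.006,0],[-1,0.001,0,0.0075,0],[-1,0.001,0,0.009,0]]]' >/dev/null; python3 d.py .4506 .2506 .1456 .248
python3 -m jog '[[[-1,0,0,0.0007,0],[-1,0,0,0.0014,0],[-1,0,0,0.002,0],[-1,0,0,0.002,0]]]' >/dev/null; python3 d.py .4506 .2506 .1456 .248
python3 -m jog '[[[-1,0,0,0.0007,0],[-1,0,0,0.0014,0],[-1,0,0,0.0014,0]]]' >/dev/null; python3 d.py .4506 .2506 .1456 .248
```

```text
t 11.0 tcp [0.4517 0.2512 0.1532] d [-0.0003 -0.0012  0.0076] turn 0.002 F [-18.1  -6.2  63.7] q6 0.11 op -0.0002 g 30.6
t 11.33 tcp [0.4517 0.2512 0.1532] d [-0.0003 -0.0013  0.0075] turn 0.002 F [-20.5  -6.3  66.1] q6 0.11 op 0.0005 g 31.6
t 11.58 tcp [0.4517 0.2513 0.153 ] d [-0.0004 -0.0013  0.0074] turn 0.002 F [-23.3  -8.6  75.4] q6 0.11 op 0.0003 g 36.2
```

The rest was reached earlier than predicted and the force was high, so I back off at once and look.

```bash

python3 -m jog '[[[-1,0,0,-0.012,0],[-1,0,0,-0.03,0],[-1,0,0,-0.06,0],[-1,0,0,-0.09,0],[-1,0,0,-0.12,0]]]' >/dev/null
python3 -m jog '[[[-1,-0.02,0,0,0],[-1,-0.05,0,0,0],[-1,-0.09,0,0,0],[-1,-0.13,0,0,0],[-1,-0.16,0,0,0]]]' >/dev/null; python3 d.py .5026 .0455 .25 1.819
python3 - <<'E'
from h import *
a=robot.read_camera("top")[:,:,::-1];b=robot.read_camera("side")[:,:,::-1]
cv2.imwrite("pics/k_top.png",a);cv2.imwrite("pics/k_side.png",b)
cv2.imwrite("pics/k.png",np.hstack([cv2.resize(a[220:320,140:320],(440,244)),cv2.resize(b[220:350,230:370],(263,244))]))
E
```

```text
t 12.42 tcp [0.4903 0.0932 0.2631] d [-0.0492  0.0002  0.0132] turn -1.57 F [ 1.2  0.4 -0.2] q6 -0.21 op 0.0002 g 0.0
```

View pics/k.png

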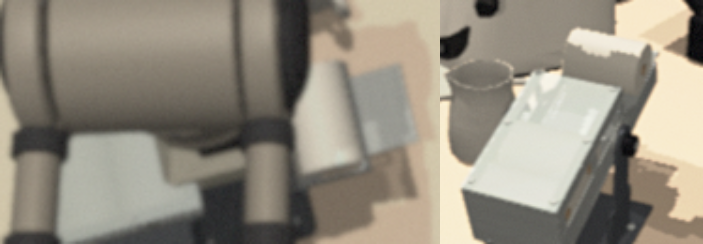

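The first roll sits in the notch and the channel looks back on its rest: the tail corner is at about (243,320), as at the start. I'll verify this numerically against the first pictures.

```bash
python3 - <<'E'
from h import *
for n,(r0,r1,c0,c1) in (("side",(300,350,235,300)),("side",(262,345,235,330)),("top",(240,285,293,325))):
    A=cv2.imread(f"pics/{n}0.png",0); B=cv2.imread(f"pics/k_{n}.png",0); t=A[r0:r1,c0:c1]
    s=cv2.matchTemplate(cv2.resize(B[r0-10:r1+10,c0-10:c1+10],None,fx=4,fy=4,interpolation=2),cv2.resize(t,None,fx=4,fy=4,interpolation=2),cv2.TM_CCOEFF_NORMED)
    _,m,_,l=cv2.minMaxLoc(s); print(n,m,np.array(l)/4-10)
f=np.load("f.npy")
for t in (0,.07): print(t,proj("side",chan(f,[[.128,-.0445,.068],[.128,.0445,.068]],t)).round(1).tolist(),proj("top",chan(f,[[-.1665,0,-.009]],t)).round(1).tolist())
# roll edges in the top view
B=cv2.imread("pics/k_top.png",0).astype(int)
for r in (258,268,278): print(r,B[r,258:302].tolist())
q=np.array([[-.102+s,v,.023] for v in (-.04,.04) for s in (-.028,.028)]); print(proj("top",chan(f,q,0)).round(1).tolist())
S=cv2.imread("pics/k_side.png",0).astype(int)
for r in (240,246,252,258): print(r,S[r,290:350].tolist())
print(proj("side",chan(f,[[-.102,-.04,.023],[-.102,.04,.023],[-.102,.04,.051],[-.102,-.04,.051]],0)).round(1).tolist())
E
```

```text
side 0.9996093511581421 [0. 0.]
side 0.9729668498039246 [0.   0.25]
top 0.8838607668876648 [-0.25  0.25]
0 [[241.6, 321.3], [292.8, 334.7]] [[308.2, 261.9]]
0.07 [[241.6, 316.2], [293.0, 329.5]] [[308.3, 262.7]]
258 [32, 37, 33, 38, 62, 114, 160, 192, 203, 206, 205, 204, 205, 202, 201, 195, 193, 186, 181, 176, 170, 158, 147, 134, 115, 108, 118, 138, 146, 151, 152, 151, 149, 150, 151, 150, 153, 154, 150, 150, 151, 152, 149, 152]
268 [71, 104, 143, 175, 184, 194, 196, 199, 203, 203, 205, 205, 206, 204, 204, 202, 202, 195, 192, 187, 182, 178, 169, 160, 152, 135, 121, 113, 113, 134, 145, 154, 154, 152, 152, 153, 153, 151, 151, 151, 153, 150, 153, 151]
278 [43, 57, 97, 138, 166, 179, 189, 191, 196, 196, 202, 203, 204, 204, 205, 205, 203, 203, 203, 196, 193, 189, 182, 179, 171, 164, 157, 143, 131, 116, 112, 137, 161, 171, 172, 172, 169, 163, 158, 152, 150, 151, 154, 149]
[[280.7, 245.8], [253.6, 253.9], [290.9, 286.7], [263.4, 294.4]]
240 [142, 142, 141, 139, 139, 138, 140, 163, 211, 234, 235, 234, 234, 236, 235, 235, 234, 236, 235, 236, 236, 236, 236, 236, 236, 237, 236, 237, 238, 237, 23
[... 423 characters left out ...]
235, 233, 232, 233, 222, 192]
252 [135, 135, 134, 138, 153, 155, 137, 130, 132, 132, 133, 133, 133, 135, 135, 135, 135, 138, 137, 138, 139, 139, 138, 139, 141, 139, 140, 139, 140, 141, 141, 142, 146, 143, 144, 142, 146, 142, 144, 144, 145, 143, 145, 146, 143, 134, 114, 109, 111, 111, 113, 120, 142, 169, 195, 227, 236, 235, 234, 234]
258 [235, 235, 236, 236, 215, 157, 123, 121, 122, 122, 124, 125, 128, 128, 126, 127, 129, 128, 128, 132, 129, 130, 129, 131, 131, 132, 133, 132, 130, 134, 130, 131, 134, 133, 132, 136, 136, 137, 137, 136, 136, 140, 140, 135, 127, 113, 107, 98, 93, 106, 115, 123, 113, 86, 96, 162, 223, 236, 235, 234]
[[300.7, 250.3], [339.0, 258.1], [338.4, 247.2], [299.4, 239.6]]
```

```bash
python3 - <<'E'
from h import *
c=np.array([[705,48],[737,182],[33,185],[72,378],[395,285],[350,100]])/4.3+[140,235]
s=np.array([[318.5,242.3],[345.4,248],[243.5,320.8],[326,268],[282,258.5]])
P=np.array([[-.1665,-.032,-.009],[-.1665,.032,-.009],[.128,-.0445,.068],[.128,.0445,.068],[-.026,.0445,.068],[-.026,-.0445,.068]])
Q=P[[0,1,2,4,5]]
r=least_squares(lambda f:np.r_[(proj("top",chan(f,P,0))-c).ravel(),(proj("side",chan(f,Q,0))-s).ravel(),(chan(f,[[.105,0,.068]],0)[0,2]-.1445)*700],[.48,.145,1.81,-.03],loss="soft_l1")
f=r.x;np.save("f2.npy",f); print(f,np.round(r.fun[:-1].reshape(-1,2),1).tolist()); print(chan(f,[[-.102,0,.023],[.105,0,.068],[-.126,0,.005],[-.147,0,-.009]],0).round(4).tolist())
E
python3 -m jog '[[[-0.5,0,0,0,-0.12],[0,-0.01,0,0,-0.24],[0.5,-0.02,0,0,-0.36],[1,-0.03,0,0,-0.48],[1,-0.04,0,0,-0.6]]]' >/dev/null
python3 d.py .5026 .0455 .25 1.819
```

```text
[ 0.47839725  0.14194458  1.81579135 -0.0258588 ] [[0.1, -0.0], [0.8, 0.8], [0.2, 0.4], [0.5, 1.1], [-0.3, 2.1], [-0.5, -1.6], [-1.3, -0.2], [0.8, -0.2], [-2.3, -0.1], [0.4, -0.4], [-1.6, -0.7]]
[[0.5025, 0.0456, 0.1485], [0.4512, 0.2509, 0.1387], [0.5092, 0.0186, 0.1372], [0.515, -0.0046, 0.1291]]
t 12.93 tcp [0.4998 0.0574 0.2631] d [-0.0099 -0.0071  0.0131] turn -0.964 F [-0.4 -0.3 -0.5] q6 -0.89 op 0.0286 g 0.0
```

```bash
python3 -m jog '[[[1,0,0,0,-0.12],[1,0,0,0,-0.24],[1,-0.005,-0.003,0,-0.36],[1,-0.01,-0.005,0,-0.48],[1,-0.01,-0.007,0,-0.6]]]' >/dev/null
python3 -m jog '[[[1,0,0,0,-0.12],[1,0,0,0,-0.24],[1,0,0,0,-0.36],[1,0,0,0,-0.364],[1,0,0,0,-0.364]]]' >/dev/null
python3 -m jog '[[[1,0,0,0,0],[1,0,0,0,0]]]' >/dev/null
python3 d.py .5025 .0456 .20 1.816
```

```text
t 13.93 tcp [0.503  0.0457 0.2636] d [0.0005 0.     0.0636] turn -0.005 F [-0.4 -0.5  1.6] q6 -1.87 op 0.0919 g 0.0
```

```bash
python3 -m jog '[[[1,0,0,0.025,-0.005],[1,0.0005,0,0.05,-0.005],[1,0.0005,0,0.075,-0.005],[1,0.0005,0,0.098,-0.005],[1,0.0005,0,0.111,-0.005]]]' >/dev/null
python3 d.py .5025 .0456 .1455 1.816
python3 -m jog '[[[1,0,0,0.0015,0],[1,0,0,0.003,0],[1,0,0,0.0045,0],[1,0,0,0.006,0],[1,0,0,0.006,0]]]' >/dev/null
python3 d.py .5025 .0456 .1455 1.816
```

```text
t 14.35 tcp [0.5013 0.0455 0.1502] d [-0.0012 -0.0002  0.0047] turn 0.0 F [-0.9  0.5  0.8] q6 -1.88 op 0.0918 g 0.0
t 14.77 tcp [0.503  0.0454 0.1474] d [0.0005 0.0003 0.0019] turn 0.002 F [ 0.2  0.4 -0.3] q6 -1.88 op 0.092 g 0.0
```

```bash
python3 -m jog '[[[0.22,0,0,0.001,0],[0.22,0,0,0.001,0],[0.22,0,0,0.001,0],[0.22,0,0,0.001,0],[0.22,0,0,0.001,0]]]' 4 >/dev/null
python3 d.py .5025 .0456 .1455 1.816
python3 -m jog '[[[0,0,0,0,0],[-0.2,0,0,0,0],[-0.2,0,0,0,0],[-0.2,0,0,0,0]]]' 4 >/dev/null
python3 d.py .5025 .0456 .1455 1.816
```

```text
t 15.18 tcp [0.5026 0.0456 0.1458] d [ 0.0001 -0.      0.0003] turn 0.002 F [-1.7  6.8  1.8] q6 -1.88 op 0.0635 g 3.9
t 15.52 tcp [0.5021 0.0471 0.1457] d [ 0.     -0.0015  0.0002] turn 0.002 F [-1.2  7.3  2.1] q6 -1.88 op 0.0605 g 4.0
```

```bash
python3 -m jog '[[[-0.2,0,0.0015,0,0],[-0.2,0,0.003,0,0],[-0.2,0,0.003,0,0],[-0.2,0,0.003,0,0]]]' 4 >/dev/null
python3 d.py .5025 .0456 .1455 1.816
```

```text
t 15.85 tcp [0.5016 0.0494 0.1457] d [ 0.     -0.0039  0.0002] turn 0.002 F [-0.3  6.2  1.9] q6 -1.87 op 0.0556 g 4.0
```

Opening is 55.6 mm, so the roll is between both pads. I'll firm the grip and lift.

```bash
python3 -m jog '[[[-0.2,0,0.001,0,0],[-0.2,0,0.001,0,0],[-0.2,0,0.001,0,0]]]' 20 >/dev/null
python3 d.py .5025 .0456 .1455 1.816
python3 -m jog '[[[-0.2,0,0.001,-0.002,0],[-0.2,0,0.001,-0.006,0],[-0.2,0,0.001,-0.012,0],[-0.2,0,0.001,-0.02,0],[-0.2,0,0.001,-0.03,0]]]' 20 >/dev/null
python3 d.py .5025 .0456 .1455 1.816
python3 -m jog '[[[-0.2,0,0,-0.015,0],[-0.2,0,0,-0.04,0],[-0.2,0,0,-0.07,0],[-0.2,0,0,-0.09,0],[-0.2,0,0,-0.09,0]]]' 20 >/dev/null
python3 d.py .477 -.324 .23 -.055
python3 - <<'E'
from h import *
for n in ("top","side"): cv2.imwrite(f"pics/m_{n}.png",robot.read_camera(n)[:,:,::-1])
A=cv2.imread("pics/side0.png",0);B=cv2.imread("pics/m_side.png",0)
print(np.abs(A[300:350,235:300].astype(int)-B[300:350,235:300]).mean())
E
```

```text
t 16.1 tcp [0.5015 0.0495 0.1457] d [ 0.     -0.004   0.0002] turn 0.002 F [0.1 3.9 0.2] q6 -1.87 op 0.0548 g 19.1
t 16.52 tcp [0.5013 0.0501 0.1764] d [-0.0001 -0.0047  0.0309] turn 0.002 F [ 0.1 -0.  -1.1] q6 -1.87 op 0.0545 g 20.0
t 16.93 tcp [0.5034 0.0501 0.2711] d [ 0.1176 -0.3561  0.0411] turn -1.269 F [ 0.7 -0.8  0.6] q6 -1.87 op 0.0545 g 20.0
1.1504615384615384
```

```bash
python3 -m jog '[[[-0.2,0.008,-0.024,0,0.12],[-0.2,0.016,-0.048,0,0.24],[-0.2,0.024,-0.072,0,0.36],[-0.2,0.032,-0.096,0,0.48],[-0.2,0.04,-0.12,0,0.6]]]' 20 >/dev/null
python3 d.py .4785 -.3205 .25 -.055
```

```text
t 17.45 tcp [ 0.4909 -0.0768  0.2641] d [-0.0739 -0.2326  0.014 ] turn 1.267 F [ 0.8 -0.2 -0.9] q6 -1.52 op 0.0548 g 20.0
```

```bash
python3 -m jog '[[[-0.2,-0.009,-0.028,0,0.12],[-0.2,-0.018,-0.056,0,0.24],[-0.2,-0.027,-0.084,0,0.36],[-0.2,-0.036,-0.112,0,0.48],[-0.2,-0.045,-0.14,0,0.6]]]' 20 >/dev/null
python3 d.py .4785 -.3205 .25 -.055
```

```text
t 17.87 tcp [ 0.4848 -0.2239  0.2641] d [-0.0755 -0.0607  0.0139] turn 0.667 F [ 0.8 -0.5 -0.4] q6 -1.19 op 0.0547 g 20.0
```

```bash
python3 -m jog '[[[-0.2,-0.02,-0.016,0,0.12],[-0.2,-0.04,-0.032,0,0.24],[-0.2,-0.058,-0.047,0,0.36],[-0.2,-0.07,-0.056,0,0.48],[-0.2,-0.0755,-0.0607,0.01,0.6]]]' 20 >/dev/null
python3 -m jog '[[[-0.2,0,0,0,0.067],[-0.2,0,0,0,0.067],[-0.2,0,0,0,0.067]]]' 20 >/dev/null
python3 d.py .4785 -.3205 .17 -.055
python3 - <<'E'
from h import *
for n in ("top","side"): cv2.imwrite(f"pics/n_{n}.png",robot.read_camera(n)[:,:,::-1])
# refine well from start image: dark/light transitions of the well floor along rows & columns
A=cv2.imread("pics/top0.png",0).astype(int)
for r in (272,285,298): print("row",r,A[r,420:488].tolist())
for c in (440,452,465): print("col",c,A[250:328,c].tolist())
E
```

```text
t 18.53 tcp [ 0.4796 -0.3192  0.2544] d [-0.0015 -0.0009  0.0844] turn 0.008 F [-0.3 -0.2 -1.4] q6 -0.67 op 0.0542 g 20.0
row 272 [40, 42, 41, 40, 43, 38, 37, 41, 44, 45, 53, 83, 108, 123, 125, 127, 128, 126, 125, 125, 126, 125, 126, 126, 125, 124, 124, 126, 123, 126, 123, 123, 125, 124, 124, 122, 123, 121, 123, 124, 122, 122, 122, 122, 124, 121, 121, 121, 118, 120, 115, 98, 76, 44, 15, 19, 24, 27, 40, 45, 41, 40, 39, 38, 40, 38, 40, 39]
row 285 [40, 44, 44, 45, 45, 41, 44, 39, 39, 46, 61, 93, 118, 125, 124, 126, 127, 126, 125, 126, 124, 122, 126, 123, 126, 124, 126, 123, 122, 127, 125, 125, 122, 126, 124, 125, 124, 126, 123, 123, 124, 122, 125, 123, 121, 125, 122, 123, 122, 122, 118, 98, 66, 39, 21, 24, 12, 27, 41, 36, 38, 43, 41, 40, 42, 35, 40, 41]
row 298 [45, 44, 45, 42, 40, 42, 44, 44, 38, 49, 67, 97, 118, 125, 128, 124, 124, 124, 126, 126, 126, 125, 125, 125, 126, 125, 123, 127, 124, 127, 124, 123, 124, 126, 125, 124, 121, 121, 124, 126, 123, 123, 123, 121, 123, 120, 121, 123, 128, 123, 116, 97, 66, 29, 10, 23, 24, 33, 41, 39, 40, 39, 42, 41, 41, 36, 41, 39]
col 440 [43, 42, 4
[... 378 characters left out ...]
, 42, 42, 39, 31, 24, 27, 43, 64, 74, 80, 84, 84, 86, 100, 118, 120, 125, 125, 126, 125, 123, 123, 126, 124, 123, 124, 125, 127, 125, 122, 127, 126, 122, 124, 124, 123, 122, 125, 125, 123, 123, 125, 124, 127, 125, 126, 125, 124, 123, 119, 108, 99, 92, 88, 87, 77, 71, 105, 146, 174, 182, 179, 172, 141, 96, 53, 40, 42, 42, 39, 44, 42]
col 465 [38, 41, 40, 38, 44, 38, 41, 41, 34, 33, 29, 27, 31, 50, 61, 71, 82, 83, 83, 89, 105, 117, 121, 124, 123, 123, 122, 123, 124, 122, 125, 122, 123, 124, 126, 125, 122, 121, 123, 123, 123, 123, 125, 123, 124, 123, 124, 123, 120, 126, 124, 127, 124, 125, 122, 122, 118, 102, 93, 92, 90, 88, 78, 85, 123, 160, 177, 184, 179, 173, 142, 92, 51, 38, 41, 39, 40, 38]
```

```bash
python3 - <<'E'
from h import *
p=back("top",[[430.9,285],[477.5,285],[452,259],[452,312]],.07); print(p.round(4).tolist())
print(back("top",[[471.7,285],[452,269.5],[452,306]],.034).round(4).tolist())
print("bottom strip edge",back("top",[[440,312],[465,313.2]],.07).round(4).tolist(), "rear edge",back("top",[[440,258.6],[465,260]],.07).round(4).tolist())
E
```

```text
[[0.4803, -0.2724, 0.07], [0.48, -0.3677, 0.07], [0.5336, -0.3179, 0.07], [0.4256, -0.3132, 0.07]]
[[0.4832, -0.3664, 0.034], [0.5161, -0.3262, 0.034], [0.4394, -0.3229, 0.034]]
bottom strip edge [[0.4257, -0.2889, 0.07], [0.4231, -0.3394, 0.07]] rear edge [[0.5345, -0.2932, 0.07], [0.5315, -0.3446, 0.07]]
```

```bash
python3 -m jog '[[[-0.2,-0.0005,-0.0003,0.035,0.008],[-0.2,-0.001,-0.0005,0.07,0.008],[-0.2,-0.001,-0.0005,0.1,0.008],[-0.2,-0.001,-0.0005,0.125,0.008],[-0.2,-0.001,-0.0005,0.145,0.008]]]' 20 >/dev/null
python3 -m jog '[[[-0.2,0,0,0,0],[-0.2,0,0,0,0]]]' 20 >/dev/null
python3 d.py .4787 -.3203 .07 -.055
python3 - <<'E'
from h import *
b=robot.read_camera("top"); cv2.imwrite("pics/p.png",b[:,:,::-1]); g=cv2.cvtColor(b,cv2.COLOR_RGB2GRAY).astype(int)
for r in (270,280,290): print(r,g[r,415:495:2].tolist())
E
```

```text
t 19.22 tcp [ 0.4794 -0.32    0.1104] d [-0.0004 -0.0007  0.0404] turn -0.001 F [-0.3 -0.3 -0.4] q6 -0.67 op 0.0544 g 20.0
270 [24, 21, 38, 48, 47, 39, 40, 41, 72, 93, 74, 66, 74, 84, 126, 131, 120, 112, 103, 90, 94, 72, 57, 69, 92, 112, 125, 128, 128, 121, 107, 88, 59, 51, 60, 64, 68, 74, 81, 85]
280 [16, 22, 39, 43, 44, 39, 40, 40, 83, 107, 77, 74, 79, 84, 119, 195, 201, 159, 107, 67, 69, 57, 62, 81, 107, 115, 112, 106, 93, 71, 54, 52, 54, 53, 58, 69, 80, 87, 76, 67]
290 [19, 22, 39, 43, 42, 38, 40, 44, 80, 82, 72, 73, 77, 75, 80, 67, 58, 58, 53, 73, 101, 127, 135, 132, 132, 131, 129, 117, 89, 46, 36, 48, 63, 67, 62, 61, 54, 50, 52, 54]
```

```bash
python3 - <<'E'
from h import *
print(back("top",[[443,280],[443,270]],.113), back("top",[[443,280]],.13))
# side view: white roll extents beneath the gripper
for n in ("side",):
    b=robot.read_camera(n); cv2.imwrite("pics/q.png",b[:,:,::-1])
    P=np.array([[.4787,-.3203+.0395,.113],[.4787,-.3203-.0395,.113],[.4787,-.2808,.141],[.4787,-.2808,.085],[.451,-.2808,.113],[.507,-.2808,.113]])
    uv=proj(n,P); print(uv.round(1).tolist())
    g=cv2.cvtColor(b,cv2.COLOR_RGB2GRAY).astype(int); c=uv[0].round().astype(int)
    for r in range(c[1]-20,c[1]+26,4): print(r,g[r,c[0]-24:c[0]+60:3].tolist())
E
```

```text
[[ 0.48628405 -0.28724899  0.113     ]
 [ 0.50600246 -0.28805335  0.113     ]] [[ 0.48464082 -0.2831663   0.13      ]]
[[403.7, 219.0], [417.6, 209.0], [404.9, 208.4], [402.6, 229.4], [414.1, 221.9], [393.4, 216.1]]
199 [32, 21, 86, 225, 221, 128, 114, 29, 163, 220, 220, 126, 135, 123, 82, 34, 33, 81, 83, 101, 108, 95, 108, 109, 117, 118, 120, 62]
203 [28, 25, 16, 30, 212, 130, 111, 35, 134, 153, 136, 141, 144, 142, 114, 114, 114, 150, 158, 85, 108, 145, 161, 108, 109, 111, 114, 73]
207 [21, 27, 27, 17, 20, 111, 125, 142, 156, 233, 177, 145, 140, 136, 110, 114, 105, 211, 217, 218, 221, 218, 207, 194, 193, 126, 103, 61]
211 [21, 23, 23, 29, 50, 127, 129, 128, 130, 129, 130, 155, 139, 111, 114, 113, 102, 217, 218, 216, 218, 219, 219, 218, 215, 216, 218, 173]
215 [22, 23, 36, 54, 35, 125, 128, 112, 92, 130, 124, 133, 131, 107, 114, 111, 130, 219, 219, 218, 219, 218, 216, 217, 216, 217, 218, 177]
219 [41, 47, 24, 30, 27, 120, 131, 131, 112, 127, 124, 124, 118, 94, 109, 123, 138, 166, 207, 220, 220, 219, 218, 219, 218, 219, 218, 218]
223 [24, 31, 26, 23, 17, 29, 122, 131, 129, 125, 127, 107, 37, 20, 24, 21, 52, 98, 118, 123, 130, 140, 171, 210, 221, 222, 220, 219]
227 [34, 16, 15, 10, 15, 16, 28, 74, 93, 77, 27, 13, 17, 17, 13, 16, 22, 29, 32, 26, 35, 75, 112, 116, 120, 125, 142, 184]
231 [28, 25, 17, 14, 35, 70, 69, 73, 66, 19, 10, 17, 18, 14, 13, 16, 19, 20, 16, 88, 112, 50, 22, 68, 84, 75, 105, 116]
235 [22, 28, 30, 28, 25, 35, 58, 67, 65, 79, 107, 74, 47, 14, 16, 14, 20, 91, 110, 88, 21, 23, 21, 16, 21, 18, 69, 105]
239 [12, 14, 15, 15, 20, 27, 28, 29, 25, 34, 55, 66, 68, 66, 76, 96, 112, 99, 24, 14, 17, 20, 22, 18, 16, 5, 98, 100]
243 [14, 13, 15, 14, 18, 11, 14, 19, 23, 25, 26, 31, 21, 25, 50, 96, 43, 17, 21, 18, 14, 19, 9, 15, 20, 28, 98, 96]
```

The roll's end disc matches the predicted place, with its bottom at row 227 against a predicted 229. I lower it into the well.

```bash
python3 -m jog '[[[-0.2,-0.0002,0.001,0.008,0],[-0.2,-0.0004,0.001,0.016,0],[-0.2,-0.0004,0.001,0.024,0],[-0.2,-0.0004,0.001,0.032,0],[-0.2,-0.0004,0.001,0.04,0]]]' 20 >/dev/null
python3 d.py .4787 -.3203 .06 -.055
python3 -m jog '[[[-0.2,0,0,0.001,0],[-0.2,0,0,0.002,0],[-0.2,0,0,0.003,0],[-0.2,0,0,0.004,0],[-0.2,0,0,0.005,0]]]' 20 >/dev/null
python3 d.py .4787 -.3203 .06 -.055
```

```text
t 19.73 tcp [ 0.4804 -0.3208  0.0698] d [ 0.0004 -0.0017  0.0098] turn -0.002 F [-0.7 -0.4 -1. ] q6 -0.66 op 0.0546 g 20.0
t 20.15 tcp [ 0.4807 -0.3211  0.066 ] d [ 0.0007 -0.0021  0.006 ] turn -0.002 F [-0.5 -1.  -0.7] q6 -0.66 op 0.0547 g 20.0
```

```bash
python3 -m jog '[[[-0.2,0.0003,-0.001,0.0005,0],[-0.2,0.0005,-0.0015,0.001,0],[-0.2,0.0005,-0.0018,0.002,0],[-0.2,0.0005,-0.0018,0.003,0]]]' 20 >/dev/null
python3 d.py .4787 -.3203 .06 -.055
python3 -m jog '[[[-0.2,0,0,0.0007,0],[-0.2,0,0,0.0014,0],[-0.2,0,0,0.002,0],[-0.2,0,0,0.002,0]]]' 20 >/dev/null
python3 d.py .4787 -.3203 .06 -.055
```

```text
t 20.48 tcp [ 0.4787 -0.3204  0.0628] d [ 0.0001 -0.      0.0028] turn -0.002 F [-0.6 -0.7 -1.4] q6 -0.67 op 0.0545 g 20.0
t 20.82 tcp [ 0.4787 -0.3203  0.0606] d [-0.     -0.      0.0006] turn -0.002 F [ 0.3  0.  -1. ] q6 -0.67 op 0.0544 g 20.0
```

```bash
python3 -m jog '[[[-0.2,0,0,0.0007,0],[-0.2,0,0,0.0014,0],[-0.2,0,0,0.0014,0]]]' 20 >/dev/null
python3 d.py .4787 -.3203 .06 -.055
python3 -m jog '[[[-0.2,0,0,0.0007,0],[-0.2,0,0,0.0014,0],[-0.2,0,0,0.0014,0]]]' 20 >/dev/null
python3 d.py .4787 -.3203 .06 -.055
```

```text
t 21.07 tcp [ 0.4787 -0.3203  0.0592] d [ 0.      0.     -0.0008] turn -0.002 F [-0.1 -0.2 -1.6] q6 -0.67 op 0.0543 g 20.0
t 21.32 tcp [ 0.4787 -0.3203  0.0578] d [-0.      0.     -0.0022] turn -0.002 F [ 0.2 -0.8 -0.8] q6 -0.67 op 0.0544 g 20.0
```

```bash
python3 -m jog '[[[-0.2,0,0,0.0007,0],[-0.2,0,0,0.0014,0],[-0.2,0,0,0.0014,0]]]' 20 >/dev/null
python3 d.py .4787 -.3203 .06 -.055
python3 -m jog '[[[-0.2,0,0,0.0007,0],[-0.2,0,0,0.0014,0],[-0.2,0,0,0.0014,0]]]' 20 >/dev/null
python3 d.py .4787 -.3203 .06 -.055
```

```text
t 21.57 tcp [ 0.4787 -0.3203  0.0564] d [-0.      0.     -0.0036] turn -0.002 F [-0.5  0.1 -1.8] q6 -0.67 op 0.0547 g 20.0
t 21.82 tcp [ 0.4788 -0.3206  0.0557] d [ 0.0003 -0.0001 -0.0043] turn -0.002 F [-1.1 -0.5  2.5] q6 -0.67 op 0.0543 g 20.0
```

The floor is felt, so I release gently with a small opening and lift straight up.

```bash
python3 -m jog '[[[0.24,0,0,0,0],[0.28,0,0,0,0],[0.32,0,0,0,0],[0.32,0,0,0,0],[0.32,0,0,0,0]]]' 5 >/dev/null
python3 d.py .4787 -.3203 .06 -.055
python3 -m jog '[[[0.32,0,0,-0.004,0],[0.32,0,0,-0.01,0],[0.32,0,0,-0.018,0],[0.32,0,0,-0.03,0],[0.32,0,0,-0.045,0]]]' >/dev/null
python3 d.py .4787 -.3203 .06 -.055
python3 -m jog '[[[0.32,0,0,-0.04,0],[0.32,0,0,-0.08,0],[0.32,0,0,-0.12,0],[0.32,0,0,-0.15,0],[0.32,0,0,-0.15,0]]]' >/dev/null
python3 d.py .25 -.47 .25 0
```

```text
t 22.23 tcp [ 0.4788 -0.3203  0.055 ] d [ 0.     -0.0001 -0.005 ] turn -0.002 F [-0.  -0.   0.3] q6 -0.67 op 0.0605 g 0.0
t 22.65 tcp [ 0.4785 -0.3202  0.1008] d [-0.0001  0.0002  0.0408] turn -0.002 F [ 0.2  0.6 -0.3] q6 -0.67 op 0.061 g 0.0
t 23.07 tcp [ 0.4809 -0.3221  0.2587] d [-0.1607 -0.2222  0.0076] turn -0.057 F [1.  0.8 0. ] q6 -0.67 op 0.0604 g 0.0
```

```bash
python3 -m jog '[[[0.32,-0.02,-0.03,0,0],[0.32,-0.04,-0.06,0,0],[0.32,-0.06,-0.09,0,0],[0.32,-0.08,-0.12,0,0],[0.32,-0.1,-0.15,0,0]]]' >/dev/null
python3 -m jog '[[[0.32,0,0,0,0],[0.32,0,0,0,0],[0.32,0,0,0,0],[0.32,0,0,0,0]]]' >/dev/null
python3 - <<'E'
from h import *
T=robot.read_camera("top");S=robot.read_camera("side"); g=cv2.cvtColor(T,cv2.COLOR_RGB2GRAY)
A=cv2.imread("pics/top0.png",0)
m=np.zeros_like(g); m[255:315,425:482]=((g[255:315,425:482]>150)&(A[255:315,425:482]<140)).astype(np.uint8)
pts=np.argwhere(m)[:,::-1].astype(np.float32); r=cv2.minAreaRect(pts); print(len(pts),r)
b=cv2.boxPoints(r); print(back("top",b,.07).round(4).tolist(), back("top",[pts.mean(0)],.08).round(4))
f=np.load("f2.npy")
for rr in (270,285,300): print(rr,g[rr,420:490:2].tolist())
for a,n,(r0,r1,c0,c1) in ((S,"side",(300,350,235,300)),(T,"top",(240,320,145,225)),(T,"top",(290,330,345,382)),(T,"top",(180,225,168,212))):
    print(n,np.abs(cv2.cvtColor(a,cv2.COLOR_RGB2GRAY)[r0:r1,c0:c1].astype(int)-cv2.imread(f"pics/{n}0.png",0)[r0:r1,c0:c1]).mean().round(2))
# roll shading under the clear cover along the centre line, now and at start
u=np.arange(-.03,.125,.005); uv=proj("top",chan(f,np.c_[u,0*u,0*u+.068],0)).round().astype(int)
print(g[uv[:,1],uv[:,0]].tolist()); print(A[uv[:,1],uv[:,0]].tolist()); print(robot.observe()["time"])
E
```

```text
871 ((457.5, 283.5), (23.0, 39.0), 90.0)
[[0.5069, -0.288, 0.07], [0.5067, -0.3681, 0.07], [0.4597, -0.3657, 0.07], [0.4599, -0.2861, 0.07]] [[ 0.4823 -0.3236  0.08  ]]
270 [45, 48, 44, 42, 45, 50, 100, 117, 118, 129, 126, 127, 125, 120, 118, 118, 117, 116, 112, 108, 106, 106, 103, 105, 100, 96, 70, 29, 25, 33, 42, 43, 41, 38, 55]
285 [42, 44, 43, 45, 43, 62, 94, 77, 75, 154, 196, 197, 198, 198, 196, 198, 199, 197, 198, 198, 195, 196, 195, 196, 198, 197, 197, 197, 186, 106, 43, 40, 35, 39, 49]
300 [40, 45, 36, 46, 45, 53, 80, 85, 86, 82, 86, 80, 82, 85, 82, 83, 84, 81, 83, 85, 84, 85, 86, 85, 91, 104, 74, 48, 22, 42, 43, 41, 37, 38, 51]
side 1.22
top 2.81
top 3.14
top 1.74
[138, 117, 142, 157, 156, 157, 154, 160, 161, 164, 165, 166, 168, 165, 163, 164, 163, 158, 162, 165, 165, 165, 167, 166, 167, 165, 164, 161, 156, 148, 149]
[196, 194, 159, 165, 164, 162, 159, 159, 161, 163, 162, 164, 165, 164, 162, 164, 162, 156, 159, 160, 166, 162, 163, 163, 163, 165, 161, 161, 151, 149, 148]
23.9167
```

The roll lies in the well, about 3 mm off centre. The feeder, mug and jar are unchanged and rolls 2 and 3 are at the rear.

```bash
python3 -c "
from cell import robot
print(robot.hand_in())"
```

```text
the job is handed in; nothing more can be done
None
```

I handed the job in at about 24 s with the first roll in the printer's well, about 3 mm off centre; the feeder is back on its rest with the other two rolls at the rear, and the mug and jar are unmoved by the camera check. One slip: the fingers pressed up to 75 N down on the tail cover at the rest (3 to 8 N was advised; wrist limit 120 N). The hand-in call returned no verdict.

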